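# Stack chocolate slabs on the counter scale and set its pointer to the load

## Robot

A 6-joint arm with a two-finger parallel gripper is mounted at the origin on the work surface. World frame = base frame: x ahead of the robot, y to its left, z up, the work surface at z = 0. Lengths are in m, angles in rad, forces in N, time in s.
With the tool pointing down it reaches from about 0.25 to 0.775 m from the base axis. Payload 4 kg.
Tool frame: the origin (TCP) lies midway between the tips of the shut fingers; the grasp point (between the pads) lies 19 mm behind it; z points along the fingers, y is the line along which they close (so a half turn about z gives the same grasp; the last joint's range is limited). The gripper opens to 94 mm and grips with 3 to 60 N. Pads are 16 mm wide; open, the fingers measure 119 mm over their backs; the gripper's body (75 mm by 177 mm) begins 78 mm behind the grasp point.
Start: joints at [1.05, 0.087, 1.371, -0, 1.684, -0.103], TCP at [0.223, 0.503, 0.206] pointing down, gripper open.
Joint ranges: [-3.1, 3.1], [-0.76, 2.03], [0.27, 2.55], [-1.08, 4.22], [0.17, 2.65], [-2.57, 2.57]. Speed limits (rad/s): [2.79, 2.79, 3.14, 3.14, 3.14, 3.14].

## Interface

Orientations are given as [roll, pitch, yaw] about the fixed x, y, z axes, in that order (R = Rz(yaw) Ry(pitch) Rx(roll)).
In Python, from bench import robot gives the robot as it stands. The module is installed in compiled form; this text tells all that it offers.
- The arm moves only by the tool arm_command, never from a script. Its argument "targets" is a list of rows, each a list of 4 numbers: the shift along the world's x, y, z as a fraction of full scale, then the turn about the world's z as a fraction of full scale. A call has 1 to 8 rows; each row is the pose to reach, as a shift and turn from the pose commanded when the call began; what a row does not reach only later rows make up. Full scale, the value 1, is 0.5 m for a shift and 120 degrees for a turn. A row lasts 1/12 s, in which the tool goes at most 41.7 mm and 7.16 degrees, less where a joint would pass 70% of its speed; a pose out of reach is approached as far as the arm can. A call with a number of a shift or a turn outside -1 to 1 is refused whole. A call with a gripper value outside its range is refused whole. "claw" is the closure, from 0 (fully open) to 1 (shut), set as the call begins (left out, the last holds). The fingers move at their own pace and stop on an object; the grip force is fixed at half the most. Time passes only in rows, so rows that repeat a pose let the fingers close. It gives the time, the measured TCP pose, the force, the opening and the grip force at its end, in the units of the state.
- robot.get_obs(): the state, without advancing time (a new reading comes with each control period).
- robot.snapshot(name): name is "side" or "top"; returns the picture (384x512x3 uint8, red, green, blue); there is no depth.
- robot.camera_info(name): a dict with "vfov" (degrees; the focal length in pixels is half the picture's height over the tangent of half this angle, whatever the lens; pixels are square), "cx", "cy" (the principal point, pixels), "extrinsics" (4x4, takes a point from camera to world coordinates). Camera axes: x right, y up, looking along -z (the intrinsics and any distortion apply to the point x, -y, -z); pixel columns grow to the right and rows downward; lengths in m; the calibration is good to about 2 mm. A picture is of the moment at which its call begins. camera_info takes no time and is no camera call.
- robot.close_job(): hands the job in; it is judged then, once.
The state is a dict: "time": time; "joint_positions": joint angles; "qvel": joint speeds; "joint_torque": joint torques, N m; "tool_pos": TCP position; "ee_rot": TCP orientation; "wrist_force": force on the tool from outside, world axes, zero at the start; "wrist_torque": the same for the moment, N m; "width": finger opening in m; "finger_force": force on a finger pad.
Only numpy, scipy, OpenCV 4.12 (cv2) and the standard library are available. Lean on these libraries where they do the work, as an engineer would, in place of code of your own. Each camera call takes 0.05 s, during which the arm holds its last target. There are 200 camera calls.

## Task

On the pan of the counter scale, lay the flat white divider sheet squarely over the chocolate slab that is already there, then set the second slab, from its low metal rest, squarely on the divider; put both down rather than dropping them. Then turn the scale's black knob, a bit at a time, until the tip of its pointer stands on the long line of the dial, which turns with the load, and let go. Leave the jar, the pot and the spatula where they are.

Things in the scene. Friction and masses are not known exactly. Their poses are not given: they have to be found in the camera images.
- slab_lower: The slab already on the scale's pan: dark brown moulded chocolate slab with two rows of five raised tablets, 150 (x) x 54 (y) x 26 (z) mm, about 0.27 kg. Origin: centre of its underside, z up, x along its length. It lies within 0.12 rad of the scale's x. Stack on this one, lengthwise (either way round).
- slab_next: The second slab, to be stacked, same shape (150 x 54 x 26 mm, 0.2 to 0.37 kg, origin: centre of its underside). It starts on a narrow fixed aluminium rest (130 x 36 mm, 35 mm high, lengthwise under it), its long edges overhanging by 9 mm. Grip it by its upper 18 mm: in the stack the divider below sticks out 5 mm on each long side.
- divider: Stiff white plastic sheet, 170 (x) x 64 (y) x 4 (z) mm, 50 g. Origin: centre of its underside, z up, x along its length. It starts on the other rest (also 130 x 36 mm, 35 mm high), its long edges overhanging by 14 mm, so fingers can close on the edges across its 64 mm width.
- scale: White scale housing, 240 (x) x 330 (y) x 50 mm high, fixed to the table. Origin: centre of its underside; x away from the robot, y to the pan, z up. Steel pan over its +y half; on its -y half the round dial (143 mm; axis 38 mm to +x, 85 mm to -y of the origin) and, nearer the robot, the knob. A clear window over the dial (top 65 mm above the table) keeps dial and pointer from being touched.
- pan_mid (a point): Centre of the steel pan's top face (190 along x, 130 along y, with 3 mm lips on the two long edges), 80 mm above the table at the start; axes as the scale's. The pan sinks on a damped spring (600 N/m): by 4 to 7 mm under the divider and second slab together; it stops at 14 mm.
- dial_line (a point): Where the pointer's tip must stand: on the white dial disc, near the inner end of its one long thick line (16 x 5 mm; the others are short and thin), 60 mm from the dial's axis, 57 mm above the table. x points outward, z up. The disc turns with the load, 60 rad per m of pan sinking, counter-clockwise seen from above: by 0.2 to 0.45 rad for divider and second slab.
- pointer_tip (a point): Tip of the thin black pointer over the dial, 60 mm from the dial's axis, about which it swings; x points outward. Only the knob moves it: in the knob's own sense, 0.2 rad per rad of knob. It starts 0 to 0.22 rad clockwise (seen from above) of the long line; the load then moves the line farther from it.
- knob_grip (a point): On the vertical axis of the black ribbed round knob, at the height to grip, 92 mm above the table. Knob: 50 mm across, from 67 to 104 mm above the table; grip it at any yaw. It turns both ways with light friction (0.05 N m) and stays where left. With the stack loaded it needs about 1 to 3.4 rad counter-clockwise seen from above, so mostly several grasps.
- jar: Bystander: amber glass jar, 80 mm across, 120 mm high. Origin: centre of its underside.
- steel_pot: Bystander: steel pot, 120 mm across, 90 mm high. Origin: centre of its underside.
- spatula: Bystander: spatula 240 mm long lying flat.

How it is judged:
By the outcome, as a careful person would: the job done as asked, in the order asked, and still so for the second after the job is handed in, with the robot touching nothing.
It also fails if it takes over 72 s, if anything falls off the work surface, if the arm or the gripper's body presses on something with over 40 N, if the wrist force passes 120 N, or if a joint passes its speed limit or range.

## Working session

There is one attempt and no reset: what is moved stays moved. The work goes in short steps, Python scripts to look and compute and a tool call to move; the robot and the scene stay as the last step left them, time stands still between calls to the robot, and variables do not carry over. Pictures are saved under pics/ and viewed, at most 11 in all, crops included, and the job is handed in when it is done.

Besides the shell and the picture viewer there is one more tool, called after "Emit:" as name(argument=value, ...) on one line, values as JSON. arm_command: Moves the arm, as the interface text tells. Shift numbers are shares of 0.5 m and turn numbers shares of 120 degrees, none past 1 either way. Its arguments: {"type":"object","properties":{"targets":{"type":"array"},"claw":{"type":"number"}},"required":["targets"]}

```bash
mkdir -p pics
cat > h.py <<'E'
import numpy as np, cv2
from bench import robot
def snap(n,f=None):
    im=robot.snapshot(n)[:,:,::-1].copy()
    if f: cv2.imwrite(f'pics/{f}.png',im)
    return im
def cam(n):
    c=robot.camera_info(n); f=192/np.tan(np.radians(c['vfov'])/2)
    return c,np.array([[f,0,c['cx']],[0,f,c['cy']],[0,0,1.]]),np.array(c['extrinsics'])
def ray(n,uv,z):
    c,K,E=cam(n); uv=np.atleast_2d(np.asarray(uv,float))
    D=c.get('distortion',None)
    p=cv2.undistortPoints(uv[:,None],K,None if D is None else np.array(D,float))[:,0]
    d=np.c_[p[:,0],-p[:,1],-np.ones(len(p))]@E[:3,:3].T; o=E[:3,3]
    return o+d*((z-o[2])/d[:,2])[:,None]
E
python3 - <<'E'
from h import *
for n in('side','top'):
    a=snap(n,n+'0'); print(n,robot.camera_info(n))
o=robot.get_obs();print({k:np.round(v,3) for k,v in o.items()})
E
```

```text
side {'vfov': 56.14314660739442, 'cx': 257.09152371571315, 'cy': 198.61734645515443, 'extrinsics': array([[ 0.83141249,  0.39498401, -0.39082081,  0.17068565],
       [-0.55554012,  0.60522677, -0.57015413, -0.61811879],
       [ 0.01133345,  0.6911499 ,  0.72262256,  0.86667613],
       [ 0.        ,  0.        ,  0.        ,  1.        ]])}
top {'vfov': 52.943018737166504, 'cx': 258.13950385094813, 'cy': 193.29665128630035, 'extrinsics': array([[ 0.02016416,  0.99121613, -0.13070576,  0.47032218],
       [-0.99942395,  0.02355309,  0.02443394,  0.02580996],
       [ 0.02729784,  0.13013777,  0.99112007,  1.19088058],
       [ 0.        ,  0.        ,  0.        ,  1.        ]])}
{'time': np.float64(0.1), 'joint_positions': array([ 1.05 ,  0.088,  1.372,  0.   ,  1.684, -0.103]), 'qvel': array([ 0.002, -0.001, -0.003,  0.001,  0.001, -0.   ]), 'joint_torque': array([ 3.0000e-03, -3.4125e+01, -3.0330e+01,  7.2000e-02,  3.0000e-02,
       -0.0000e+00]), 'tool_pos': array([0.223, 0.502, 0.204]), 'ee_rot': array([-3.14 , -0.   ,  2.724]), 'wrist_force': array([ 0.51 ,  0.587, -0.044]), 'wrist_torque': array([-0.004,  0.03 , -0.013]), 'finger_force': np.float64(0.0), 'width': np.float64(0.094)}
```

View pics/top0.png

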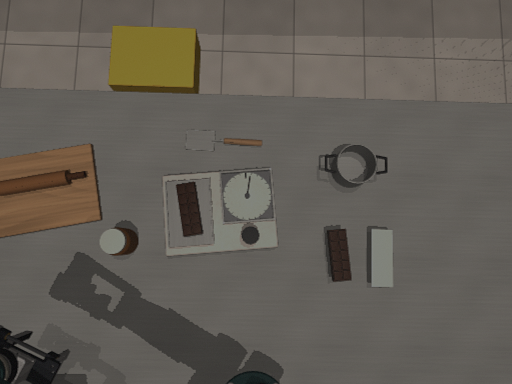

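View pics/side0.png

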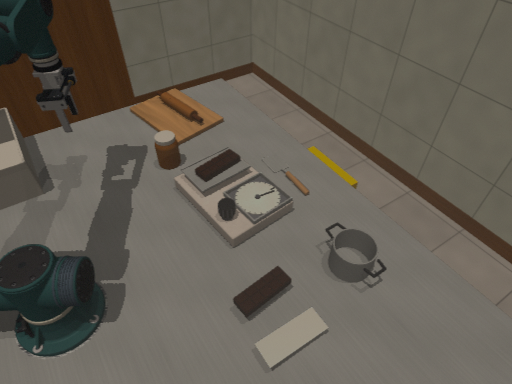

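The top view (image up = +x, left = +y) shows slab_lower at (189,209), the dial at (247,195), the knob at (250,235), slab_next at (339,255) and the divider at (382,258). The side view shows the same layout: slab_next (263,291), divider (292,337), scale (235,195). Next I measure with masks.

```bash
cat >> h.py <<'E'
def rect(n,im,lo,hi,box,z,sc=6):
    """minAreaRect of largest hsv-mask blob in box (x0,y0,x1,y1), upscaled; corners cast to height z"""
    x0,y0,x1,y1=box; c=cv2.resize(im[y0:y1,x0:x1],None,fx=sc,fy=sc,interpolation=cv2.INTER_CUBIC)
    m=cv2.inRange(cv2.cvtColor(c,cv2.COLOR_BGR2HSV),lo,hi)
    m=cv2.morphologyEx(m,cv2.MORPH_CLOSE,np.ones((9,9)));m=cv2.morphologyEx(m,cv2.MORPH_OPEN,np.ones((9,9)))
    k=max(cv2.findContours(m,0,2)[0],key=cv2.contourArea)[:,0]
    P=ray(n,(k+.5)/sc-.5+[x0,y0],z)
    (c,s,a)=cv2.minAreaRect((P[:,:2]*1000).astype(np.float32))
    if s[0]<s[1]: s=s[::-1];a+=90
    a=(a+90)%180-90
    return np.r_[np.array(c)/1000,np.radians(a)],np.round(s,1)
E
python3 - <<'E'
from h import *
t=snap('top');s=snap('side')
for p in[(189,209),(339,255),(382,258),(200,240),(345,240),(360,255),(270,240)]:print(p,cv2.cvtColor(t,cv2.COLOR_BGR2HSV)[p[1],p[0]])
D=((0,40,0),(180,255,75)); W=((0,0,125),(180,60,255))
for nm,n,im,mk,b,z in[('low','top',t,D,(170,175,210,245),.104),('next','top',t,D,(322,222,358,288),.059),('div','top',t,W,(362,222,402,295),.039),
 ('scale','top',t,((0,0,105),(180,60,255)),(150,160,290,265),.05),
 ('low','side',s,D,(185,140,250,190),.104),('next','side',s,D,(225,258,300,320),.059),('div','side',s,W,(245,300,340,372),.039)]:
    try:print(nm,n,*rect(n,im,*mk,b,z))
    except Exception as e:print(nm,n,e)
a=np.hstack([cv2.resize(t[155:265,150:290],None,fx=4,fy=4,interpolation=2)[:440,:],np.zeros((440,1,3),np.uint8)])
b=cv2.resize(t[215:300,315:410],None,fx=2.4,fy=2.4,interpolation=2)
o=np.zeros((440,800,3),np.uint8);o[:,:561]=a;o[:b.shape[0],565:565+b.shape[1]]=b
cv2.imwrite('pics/crop1.png',o)
E
```

```text
(189, 209) [  7 102  45]
(339, 255) [ 8 88 52]
(382, 258) [ 38  16 131]
(200, 240) [ 23  21 110]
(345, 240) [ 9 85 42]
(360, 255) [19 21 99]
(270, 240) [ 36  19 131]
low top [0.56575208 0.19328625 0.18951172] [150.2  54.8]
next top [ 0.44498575 -0.24090659  0.10363969] [150.3  57.1]
div top [ 0.43814951 -0.37455411 -0.01849033] [167.2  60.5]
scale top [ 0.5657912   0.11184239 -1.47053619] [330.4 237.7]
low side [0.56206189 0.18019818 0.19086891] [160.8  73.1]
next side [ 0.44356396 -0.25106473  0.10653489] [154.5  61.4]
div side [ 0.44110815 -0.37590036 -0.01143641] [171.8  64.8]
```

View pics/crop1.png

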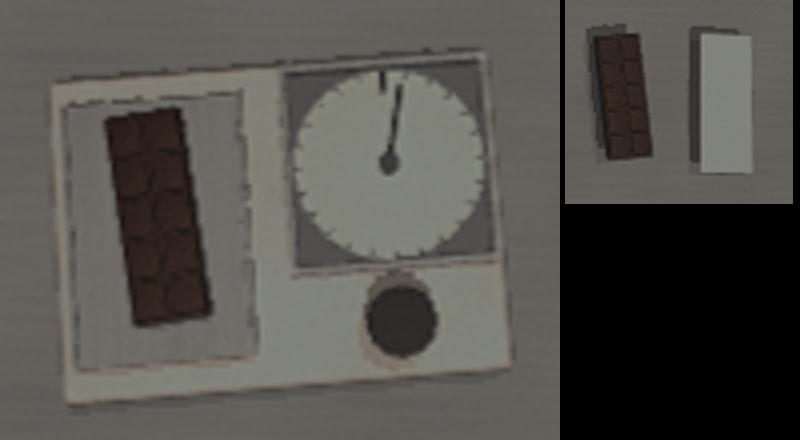

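The crop shows one long dial line at about 12 o'clock, the pointer slightly clockwise of it, and clean outlines for the pan, knob and slabs. The masks match the known sizes. Casting each silhouette at mid-height should make the two views agree.

Run:
```python
from h import *
t=snap('top');s=snap('side')
D=((0,40,0),(180,255,75)); W=((0,0,115),(180,60,255))
for nm,n,im,mk,b,z in[('low','top',t,D,(170,175,210,245),.093),('low','side',s,D,(185,140,250,190),.093),('next','top',t,D,(322,222,358,288),.048),('next','side',s,D,(225,258,300,320),.048),('div','top',t,W,(362,222,402,295),.037),
 ('div','side',s,W,(245,300,340,372),.037),('scale','top',t,((0,0,105),(180,60,255)),(150,160,290,265),.04),
 ('knob','top',t,((0,0,0),(180,255,62)),(238,223,264,250),.095),('knob','side',s,((0,0,0),(180,255,62)),(214,190,240,224),.0855)]:
    r,sz=rect(n,im,*mk,b,z);print(nm,n,r.round(4),sz)
```

```text
low top [0.5669 0.195  0.1888] [151.8  55.5]
low side [0.5677 0.1917 0.1948] [163.1  74.5]
next top [ 0.4447 -0.2439  0.1058] [151.4  57.1]
next side [ 0.4474 -0.2462  0.1059] [156.5  62.7]
div top [ 0.4379 -0.3755 -0.0217] [169.3  62.7]
div side [ 0.451  -0.3758 -0.5854] [237.8 171.8]
scale top [ 0.5666  0.1124 -1.471 ] [333.1 239.8]
knob top [0.4964 0.0199 0.3436] [48.5 47.9]
knob side [0.496  0.015  1.0246] [88.4 49.6]
```

Emit:
arm_command(targets=[[0.16,-0.62,0,0.19],[0.16,-0.62,0,0.19],[0.16,-0.62,0,0.19],[0.16,-0.62,0,0.19],[0.16,-0.62,0,0.19],[0.16,-0.62,0,0.19],[0.16,-0.62,0,0.19],[0.16,-0.62,0,0.19]])

```text
time: 0.97
tool_pos: [0.3032, 0.1903, 0.2057]
ee_rot: [-3.141, 0.001, 3.121]
wrist_force: [0.8, 0.7, -0.2]
width: 0.0941
finger_force: 0.0
```

Emit:
arm_command(targets=[[0.16,-0.62,0,0],[0.16,-0.62,0,0],[0.16,-0.62,0,0],[0.16,-0.62,0,0],[0.16,-0.62,0,0],[0.16,-0.62,0,0],[0.16,-0.62,0,0],[0.16,-0.62,0,0]])

```text
time: 1.63
tool_pos: [0.3832, -0.1207, 0.2055]
ee_rot: [-3.141, 0.001, 3.119]
wrist_force: [0.7, -0.7, -0.3]
width: 0.0939
finger_force: 0.0
```

Emit:
arm_command(targets=[[0.11,-0.508,0,0.002],[0.11,-0.508,0,0.002],[0.11,-0.508,0,0.002],[0.11,-0.508,0,0.002],[0.11,-0.508,0,0.002],[0.11,-0.508,0,0.002],[0.11,-0.508,-0.1,0.002],[0.11,-0.508,-0.16,0.002]])

```text
time: 2.3
tool_pos: [0.4397, -0.3761, 0.1269]
ee_rot: [-3.136, 0.005, 3.123]
wrist_force: [0.3, -0.1, -0.8]
width: 0.094
finger_force: 0.0
```

Run:
```python
from h import *
o=robot.get_obs();print(o['joint_positions'].round(3),o['tool_pos'],o['ee_rot'])
```

```text
[-0.805  0.173  1.432 -0.     1.53  -2.357] [ 0.43974264 -0.37612254  0.12694563] [-3.13599112  0.00516142  3.12265211]
```

Emit:
arm_command(targets=[[0,0,-0.07,0],[0,0,-0.14,0],[0,0,-0.19,0],[0,0,-0.207,0],[0,0,-0.207,0],[0,0,-0.207,0]])

```text
time: 2.8
tool_pos: [0.4386, -0.3718, 0.0229]
ee_rot: [-3.141, 0.001, 3.126]
wrist_force: [0.8, 0.2, 0.9]
width: 0.094
finger_force: 0.0
```

Emit:
arm_command(targets=[[0,0,0,0],[0,0,0,0],[0,0,0,0],[0,0,0,0],[0,0,0,0],[0,0,0,0]], claw=0.6)

```text
time: 3.3
tool_pos: [0.4386, -0.3719, 0.023]
ee_rot: [-3.14, 0.001, 3.126]
wrist_force: [1.1, -0.1, 2.8]
width: 0.0632
finger_force: 30.0
```

Emit:
arm_command(targets=[[0,0,0.04,0],[0,0,0.1,0],[0,0,0.18,0],[0,0,0.26,0],[0,0,0.32,0],[0,0,0.32,0],[0,0,0.32,0]])

```text
time: 3.88
tool_pos: [0.4391, -0.3722, 0.1847]
ee_rot: [-3.138, 0.004, 3.126]
wrist_force: [0.4, 0.1, -0.9]
width: 0.0633
finger_force: 30.0
```

Emit:
arm_command(targets=[[0.02,0.06,0,0.02],[0.05,0.14,0,0.04],[0.08,0.22,0,0.06],[0.1,0.3,0,0.08],[0.12,0.38,0,0.098],[0.14,0.46,0,0.098],[0.16,0.53,0,0.098],[0.18,0.6,0,0.098]])

```text
time: 4.55
tool_pos: [0.5269, -0.0688, 0.179]
ee_rot: [3.139, -0.005, -2.952]
wrist_force: [0.6, 0.1, -1.2]
width: 0.0634
finger_force: 30.0
```

Emit:
arm_command(targets=[[0.02,0.08,0,0],[0.03,0.16,0,0],[0.04,0.24,0,0],[0.05,0.32,0,0],[0.06,0.4,0,0],[0.07,0.47,0,0],[0.077,0.53,0,0],[0.077,0.53,0,0]])

```text
time: 5.22
tool_pos: [0.5649, 0.199, 0.1781]
ee_rot: [3.139, -0.006, -2.946]
wrist_force: [-0.3, -0.5, -1.8]
width: 0.0634
finger_force: 30.0
```

Run:
```python
from h import *
o=robot.get_obs();print(o['joint_positions'].round(3),o['tool_pos'],o['ee_rot'],o['width'],o['wrist_force'])
s=snap('side','side1');t=snap('top','top1')
a=np.hstack([cv2.resize(s[110:240,150:310],None,fx=2.4,fy=2.4,interpolation=2),cv2.resize(t[140:270,140:300],None,fx=2.4,fy=2.4,interpolation=2)])
cv2.imwrite('pics/c2.png',a)
```

```text
[ 0.242  0.207  1.29   0.003  1.651 -1.524] [0.56487482 0.19900448 0.17809572] [ 3.13879956 -0.00564259 -2.94555464] 0.06338916964009363 [-0.26211475 -0.48201448 -1.80971723]
```

View pics/c2.png

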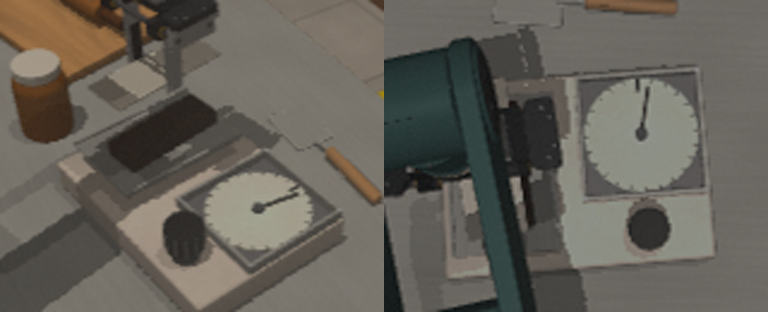

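Emit:
arm_command(targets=[[0,0,0,0],[0,0,0,0],[0,0,-0.05,0],[0,0,-0.1,0],[0,0,-0.14,0],[0,0,-0.16,0],[0,0,-0.17,0],[0,0,-0.17,0]])

```text
time: 5.98
tool_pos: [0.5662, 0.1926, 0.096]
ee_rot: [-3.141, -0.002, -2.953]
wrist_force: [0.3, 0.5, -0.6]
width: 0.0634
finger_force: 30.0
```

Emit:
arm_command(targets=[[0,0,-0.003,0],[0,0,-0.006,0],[0,0,-0.009,0],[0,0,-0.011,0],[0,0,-0.011,0],[0,0,-0.011,0],[0,0,-0.011,0]])

```text
time: 6.57
tool_pos: [0.5671, 0.1939, 0.0921]
ee_rot: [3.142, 0.001, -2.952]
wrist_force: [0.9, 0.9, 0.1]
width: 0.0637
finger_force: 30.0
```

Run:
```python
from h import *
s=snap('side','side2')
cv2.imwrite('pics/c3.png',cv2.resize(s[120:220,160:300],None,fx=5,fy=5,interpolation=2))
o=robot.get_obs();print(o['tool_pos'],o['ee_rot'],o['wrist_force'])
```

```text
[0.56704906 0.19383004 0.09199228] [ 3.14151854e+00  1.14268948e-03 -2.95193048e+00] [0.82839297 0.4177878  0.95340016]
```

View pics/c3.png

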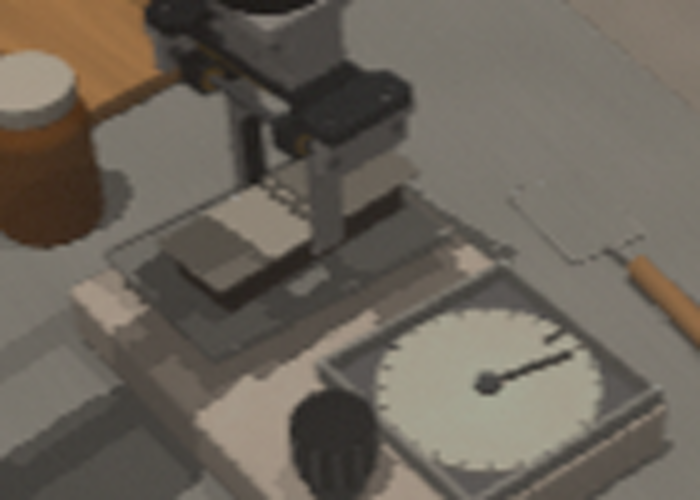

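The crop shows the divider lying along the lower slab with the force turned upward, so it is in contact. I release and lift.

Emit:
arm_command(targets=[[0,0,-0.001,0],[0,0,-0.001,0],[0,0,-0.001,0],[0,0,-0.001,0],[0,0,-0.001,0]], claw=0.15)

```text
time: 7.03
tool_pos: [0.5665, 0.1937, 0.0908]
ee_rot: [3.141, -0.001, -2.952]
wrist_force: [0.3, -0.2, 0.9]
width: 0.08
finger_force: 0.0
```

Emit:
arm_command(targets=[[0,0,0.02,0],[0,0,0.06,0],[0,0,0.12,0],[0,0,0.2,0],[0,-0.08,0.25,0],[-0.03,-0.16,0.25,-0.02],[-0.06,-0.24,0.25,-0.04],[-0.09,-0.32,0.25,-0.04]], claw=0)

```text
time: 7.7
tool_pos: [0.5242, 0.0396, 0.2179]
ee_rot: [-3.141, 0.003, -3.036]
wrist_force: [-0.1, -0.6, -0.3]
width: 0.094
finger_force: 0.0
```

Emit:
arm_command(targets=[[-0.03,-0.08,0,0],[-0.06,-0.16,0,0],[-0.09,-0.24,0,0],[-0.11,-0.32,0,0],[-0.13,-0.4,0,0],[-0.14,-0.48,0,0],[-0.15,-0.555,0,0],[-0.153,-0.555,0,0]])

```text
time: 8.37
tool_pos: [0.4463, -0.2428, 0.2164]
ee_rot: [-3.138, -0.001, -3.044]
wrist_force: [1.0, 1.4, 0.6]
width: 0.0942
finger_force: 0.0
```

Run:
```python
from h import *
s=snap('side');t=snap('top','top4')
D=((0,40,0),(180,255,75)); W=((0,0,112),(180,40,255))
o=robot.get_obs();print(o['joint_positions'].round(3),o['tool_pos'],o['ee_rot'],o['width'])
cv2.imwrite('pics/c4.png',np.hstack([cv2.resize(s[125:225,165:295],None,fx=3,fy=3,interpolation=2),cv2.resize(t[160:260,155:285],None,fx=3,fy=3,interpolation=2)]))
```

```text
[-6.010e-01 -1.200e-02  1.451e+00  1.000e-03  1.702e+00 -2.274e+00] [ 0.44735226 -0.23769996  0.21650994] [ 3.14106171e+00  3.97874894e-04 -3.03906131e+00] 0.09422474415438647
```

View pics/c4.png

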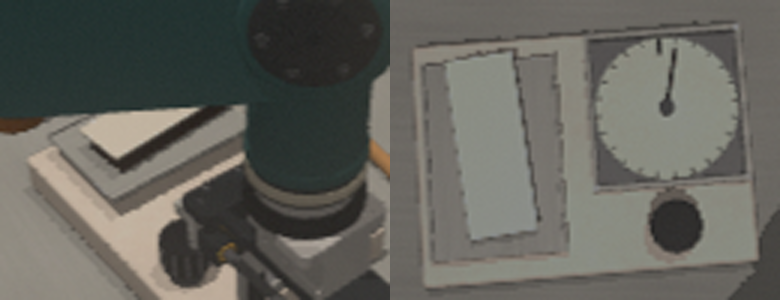

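The divider lies over the lower slab, at about (177–195, 177–240) in the full top picture. Next I measure its offset.

Run:
```python
from h import *
t=cv2.imread('pics/top4.png');h=cv2.cvtColor(t,cv2.COLOR_BGR2HSV)
print(h[210,165:215,2]);print(h[170:182,182,2],h[232:246,190,2])
for lo in(118,122,126):
    print(rect('top',t,(0,0,lo),(180,60,255),(168,176,207,243),.108))
```

```text
[136 125 108 103 116 115 115 115 118 117 116 109 110 143 141 140 141 140
 141 140 140 141 142 140 141 142 141 141 141 141 142 141 141 141 143 124
  90 119 119 119 119 119 118 118 120 123 112 108 140 139]
[103 105  99  69 105 141 140 132  98 137 142 142] [141 141 141 141 141 141 133  99 106 120 120 119 116 112]
(array([0.56505048, 0.19742799, 0.17019121]), array([202.5,  88.5]))
(array([0.57374524, 0.20233385, 0.19888925]), array([185.9,  77.2]))
(array([0.57382117, 0.20254947, 0.19683828]), array([185.5,  77.1]))
```

```bash
sed -i 's/,sc=6):/,sc=6,close=9):/; s/MORPH_CLOSE,np.ones((9,9))/MORPH_CLOSE,np.ones((close,close))/' h.py
python3 - <<'E'
from h import *
t=cv2.imread('pics/top4.png')
for lo in(128,132):
    print(rect('top',t,(0,0,lo),(180,60,255),(170,177,205,243),.108,close=1))
E
```

```text
(array([0.56738983, 0.19512038, 0.18884657]), array([169.3,  63.7]))
(array([0.56739392, 0.19495744, 0.1885185 ]), array([168.8,  62.9]))
```

The divider is at (0.5674, 0.195, yaw 0.189), squarely over the slab. Next I fetch the second slab.

Emit:
arm_command(targets=[[0,0,-0.05,0],[0,0,-0.12,0],[0,0,-0.19,0],[0,0,-0.26,0],[0,0,-0.31,0],[0,0,-0.337,0],[0,0,-0.346,0],[0,0,-0.346,0]])

```text
time: 9.13
tool_pos: [0.4476, -0.2347, 0.0422]
ee_rot: [3.14, -0.002, -3.034]
wrist_force: [0.5, -0.3, -0.3]
width: 0.0942
finger_force: 0.0
```

Emit:
arm_command(targets=[[0,0,0,0],[0,0,0,0],[0,0,0,0],[0,0,0,0],[0,0,0,0],[0,0,0,0]], claw=0.7)

```text
time: 9.63
tool_pos: [0.4486, -0.2381, 0.0442]
ee_rot: [-3.138, 0.002, -3.036]
wrist_force: [-0.5, -2.3, 1.5]
width: 0.0574
finger_force: 1.3
```

Emit:
arm_command(targets=[[0,0,0.03,0],[0,0,0.08,0],[0,0,0.16,0],[0,0,0.24,0],[0,0,0.3,0],[0,0,0.34,0],[0,0,0.34,0],[0,0,0.34,0]])

```text
time: 10.3
tool_pos: [0.4479, -0.2366, 0.2128]
ee_rot: [3.141, 0.0, -3.036]
wrist_force: [-0.5, 0.5, -4.6]
width: 0.0536
finger_force: 30.0
```

Run:
```python
from h import *
s=snap('side','side5');t=snap('top','top5')
cv2.imwrite('pics/c5.png',np.hstack([cv2.resize(s[180:330,200:350],None,fx=2.6,fy=2.6,interpolation=2),cv2.resize(t[190:340,280:430],None,fx=2.6,fy=2.6,interpolation=2)]))
o=robot.get_obs();print(o['tool_pos'],o['ee_rot'],o['wrist_force'],o['wrist_torque'])
```

```text
[ 0.44666218 -0.2357691   0.20987319] [ 3.13770847 -0.0041212  -3.03579434] [-0.64333728 -0.15998891 -3.43867824] [0.06914974 0.01522276 0.04207644]
```

View pics/c5.png

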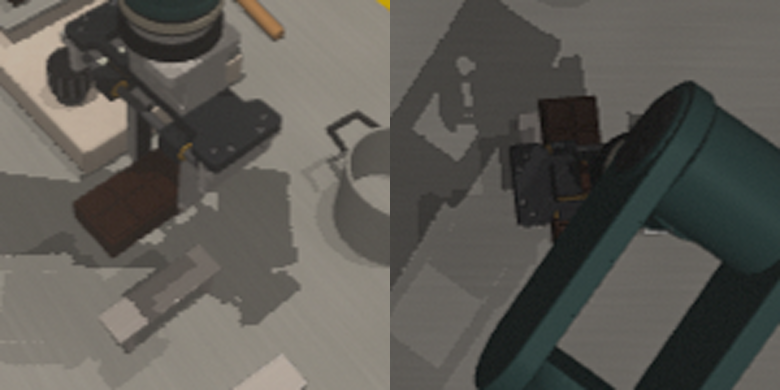

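The slab is held and the rest is empty. Its -x end shows in the side crop (lowest corner at about (113,255)) and its +x end in the top crop (about (568,97)). I use both to find how it sits in the grip.

Run:
```python
from h import *
s=cv2.imread('pics/side5.png');t=cv2.imread('pics/top5.png')
def blob(im,b,sc=6):
    x0,y0,x1,y1=b;c=cv2.resize(im[y0:y1,x0:x1],None,fx=sc,fy=sc,interpolation=2)
    m=cv2.inRange(cv2.cvtColor(c,cv2.COLOR_BGR2HSV),(0,55,0),(16,255,95));m=cv2.morphologyEx(m,cv2.MORPH_OPEN,np.ones((9,9)))
    k=max(cv2.findContours(m,0,2)[0],key=cv2.contourArea)[:,0]
    return (k+.5)/sc-.5+[x0,y0]
S=blob(s,(222,230,275,285));T=blob(t,(330,220,368,246))
C=S[S[:,1].argmax()];L=S[S[:,0].argmin()];print('C',C,'L',L)
Tf=T[T[:,1]<T[:,1].min()+1.2];F=Tf.mean(0);print('F',F,'width',np.ptp(T[:,0]))
tcp=np.array([.44666,-.23577]);y=.1058;ax=np.array([np.cos(y),np.sin(y)]);n=np.array([-ax[1],ax[0]])
for zb in np.arange(.19,.216,.004):
    c=ray('side',C,zb)[0,:2]-tcp;l=ray('side',L,zb+.026)[0,:2]-tcp;f=ray('top',F,zb+.026)[0,:2]-tcp
    print(round(zb,3),'C',np.round([c@ax,c@n],4),'L',np.round([l@ax,l@n],4),'F',np.round([f@ax,f@n],4))
```

```text
C [242.25       276.41666667] L [228.25 257.25]
F [348.78703704 227.38580247] width 21.333333333333314
0.19 C [-0.0678 -0.0167] L [-0.0713  0.027 ] F [ 0.0707 -0.0018]
0.194 C [-0.0692 -0.0187] L [-0.0728  0.0246] F [ 0.0706 -0.0007]
0.198 C [-0.0707 -0.0207] L [-0.0743  0.0223] F [0.0705 0.0004]
0.202 C [-0.0722 -0.0227] L [-0.0758  0.02  ] F [0.0704 0.0014]
0.206 C [-0.0736 -0.0247] L [-0.0773  0.0177] F [0.0703 0.0025]
0.21 C [-0.0751 -0.0266] L [-0.0788  0.0153] F [0.0703 0.0035]
0.214 C [-0.0765 -0.0286] L [-0.0803  0.013 ] F [0.0702 0.0046]
```

Emit:
arm_command(targets=[[0.01,0.03,0,0.02],[0.03,0.09,0,0.04],[0.05,0.16,0,0.04],[0.07,0.23,0,0.04],[0.09,0.3,0,0.04],[0.11,0.37,0,0.04],[0.13,0.44,0,0.04],[0.15,0.51,0,0.04]])

```text
time: 11.07
tool_pos: [0.5215, 0.0203, 0.2095]
ee_rot: [3.14, -0.006, -2.952]
wrist_force: [0.4, -0.3, -3.8]
width: 0.0538
finger_force: 30.0
```

Emit:
arm_command(targets=[[0.02,0.07,0,0],[0.04,0.14,0,0],[0.06,0.21,0,0],[0.08,0.28,0,0],[0.09,0.32,0,0],[0.095,0.345,0,0],[0.095,0.352,0,0],[0.095,0.352,0,0]])

```text
time: 11.73
tool_pos: [0.5694, 0.1943, 0.2108]
ee_rot: [-3.141, -0.004, -2.951]
wrist_force: [0.1, -0.8, -3.1]
width: 0.0537
finger_force: 30.0
```

Emit:
arm_command(targets=[[0,0,0,0],[0,0,0,0],[0,0,0,0],[0,0,0,0]])

```text
time: 12.07
tool_pos: [0.5704, 0.1931, 0.2134]
ee_rot: [-3.141, 0.001, -2.954]
wrist_force: [-0.1, -0.0, -2.8]
width: 0.0537
finger_force: 30.0
```

Emit:
arm_command(targets=[[-0.002,0.004,-0.04,0.001],[-0.002,0.004,-0.09,0.001],[-0.002,0.004,-0.13,0.001],[-0.002,0.004,-0.16,0.001],[-0.002,0.004,-0.175,0.001],[-0.002,0.004,-0.175,0.001],[-0.002,0.004,-0.175,0.001]])

```text
time: 12.65
tool_pos: [0.5696, 0.196, 0.126]
ee_rot: [3.142, 0.0, -2.95]
wrist_force: [0.4, 0.3, -3.5]
width: 0.0535
finger_force: 30.0
```

Emit:
arm_command(targets=[[0,0,-0.003,0],[0,0,-0.006,0],[0,0,-0.009,0],[0,0,-0.012,0],[0,0,-0.015,0],[0,0,-0.018,0],[0,0,-0.018,0],[0,0,-0.018,0]])

```text
time: 13.32
tool_pos: [0.5701, 0.1965, 0.1172]
ee_rot: [3.141, 0.002, -2.95]
wrist_force: [0.3, 1.0, 0.1]
width: 0.0536
finger_force: 30.0
```

Emit:
arm_command(targets=[[0,0,-0.002,0],[0,0,-0.003,0],[0,0,-0.003,0],[0,0,-0.003,0]])

```text
time: 13.65
tool_pos: [0.5699, 0.1965, 0.1155]
ee_rot: [3.141, 0.001, -2.95]
wrist_force: [2.1, 0.2, 0.5]
width: 0.0535
finger_force: 30.0
```

Run:
```python
from h import *
s=snap('side','side6')
cv2.imwrite('pics/c6.png',cv2.resize(s[110:220,170:300],None,fx=5,fy=5,interpolation=2))
o=robot.get_obs();print(o['tool_pos'],o['ee_rot'],o['wrist_force'])
```

```text
[0.56978617 0.19646854 0.11540221] [ 3.14139470e+00  1.22702436e-03 -2.95001993e+00] [2.9654815  0.04553833 1.50280341]
```

View pics/c6.png

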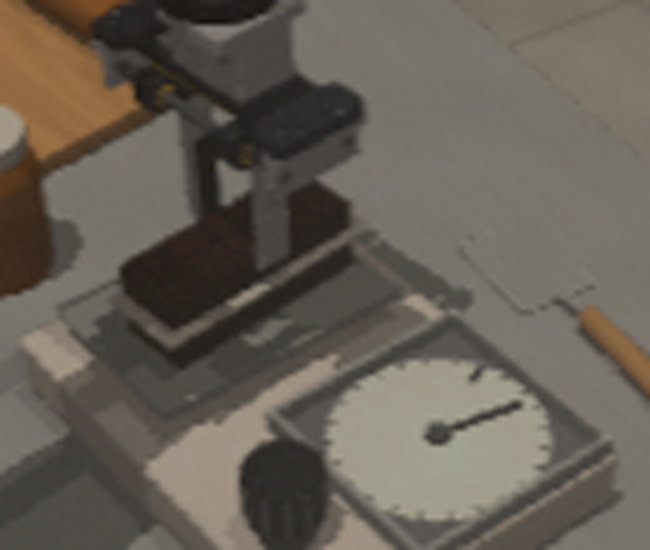

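The slab rests on the divider: the dial has turned and the upward force exceeds its weight. I release and lift.

Emit:
arm_command(targets=[[0,0,0,0],[0,0,0,0],[0,0,0,0],[0,0,0,0],[0,0,0,0]], claw=0.15)

```text
time: 14.12
tool_pos: [0.569, 0.1963, 0.1147]
ee_rot: [3.142, -0.001, -2.95]
wrist_force: [-0.6, 0.3, 0.1]
width: 0.0797
finger_force: 0.0
```

Emit:
arm_command(targets=[[0,0,0.02,0],[0,0,0.06,0],[0,0,0.12,0],[0,0,0.18,0],[0,0,0.22,0],[-0.05,-0.05,0.22,-0.04],[-0.1,-0.1,0.22,-0.08],[-0.14,-0.16,0.22,-0.12]])

```text
time: 14.78
tool_pos: [0.4984, 0.1165, 0.2263]
ee_rot: [3.141, 0.001, 3.08]
wrist_force: [0.1, 0.3, -0.3]
width: 0.08
finger_force: 0.0
```

Emit:
arm_command(targets=[[-0.02,-0.07,0,-0.05],[-0.04,-0.14,0,-0.1],[-0.05,-0.2,0,-0.15],[-0.05,-0.26,0,-0.2],[-0.05,-0.26,0,-0.25],[-0.05,-0.26,0,-0.3],[-0.05,-0.26,0,-0.35],[-0.05,-0.26,0,-0.4]])

```text
time: 15.45
tool_pos: [0.4743, -0.0141, 0.226]
ee_rot: [3.141, 0.001, 2.238]
wrist_force: [-0.1, -0.7, -0.2]
width: 0.0804
finger_force: 0.0
```

Run:
```python
from h import *
s=snap('side','side7');t=snap('top','top7')
o=robot.get_obs();print(o['joint_positions'].round(3),o['tool_pos'],o['ee_rot'])
cv2.imwrite('pics/c7.png',np.hstack([cv2.resize(s[125:235,165:295],None,fx=3,fy=3,interpolation=2),cv2.resize(t[155:265,155:285],None,fx=3,fy=3,interpolation=2)]))
for z in(.114,.118):print(rect('top',t,(0,40,0),(180,255,75),(170,165,210,245),z))
```

```text
[-0.149 -0.086  1.504  0.     1.723 -0.822] [ 0.47436379 -0.01377868  0.22589174] [3.14083528e+00 7.13685157e-04 2.24415268e+00]
(array([0.56743787, 0.19717453, 0.17782231]), array([152.2,  55.9]))
(array([0.56707721, 0.19653801, 0.17782228]), array([151.7,  55.7]))
```

View pics/c7.png

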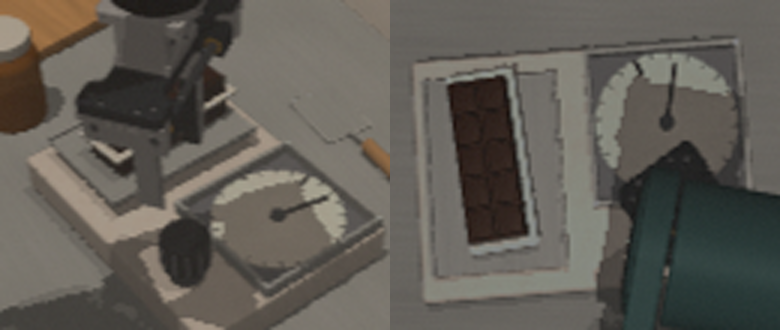

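The stack is square: slab (0.567, 0.1965) against the divider (0.5674, 0.195). The dial line is now at about -29° and the pointer at +7°, so the knob needs about 3.1 rad counter-clockwise. I wind the wrist back first so that one grasp can cover it, using about 171° clockwise in the air.

Emit:
arm_command(targets=[[0.044,0.067,0,-0.059],[0.044,0.067,0,-0.118],[0.044,0.067,0,-0.177],[0.044,0.067,0,-0.236],[0.044,0.067,0,-0.295],[0.044,0.067,0,-0.354],[0.044,0.067,0,-0.413],[0.044,0.067,0,-0.472]])

```text
time: 16.22
tool_pos: [0.4963, 0.02, 0.2256]
ee_rot: [3.141, -0.0, 1.253]
wrist_force: [0.7, -0.3, 0.2]
width: 0.0801
finger_force: 0.0
```

Emit:
arm_command(targets=[[0,0,0,-0.059],[0,0,0,-0.118],[0,0,0,-0.177],[0,0,0,-0.236],[0,0,0,-0.295],[0,0,0,-0.354],[0,0,0,-0.413],[0,0,0,-0.472]])

```text
time: 16.88
tool_pos: [0.4963, 0.02, 0.2256]
ee_rot: [3.141, -0.0, 0.264]
wrist_force: [-0.0, 0.1, 0.1]
width: 0.0797
finger_force: 0.0
```

Emit:
arm_command(targets=[[0,0,0,-0.059],[0,0,0,-0.118],[0,0,0,-0.177],[0,0,0,-0.236],[0,0,0,-0.295],[0,0,0,-0.354],[0,0,0,-0.413],[0,0,0,-0.46]])

```text
time: 17.55
tool_pos: [0.4963, 0.02, 0.2256]
ee_rot: [-3.141, -0.0, -0.699]
wrist_force: [-0.2, -0.1, 0.2]
width: 0.0801
finger_force: 0.0
```

Run:
```python
from h import *
o=robot.get_obs();print(o['joint_positions'].round(3),o['tool_pos'],o['ee_rot'])
# dial reading from earlier unoccluded-ish pictures
c0=np.array([.6129,.0316])
def polar(n,im,z,r0,r1,c=c0,lo=75):
    # unwrap region of dial at height z about axis: darkness per angle
    th=np.arange(-1.2,1.2,.01)[:,None];r=np.arange(r0,r1,.001)[None]
    P=np.stack([c[0]+r*np.cos(th),c[1]+r*np.sin(th),np.full(np.broadcast(th,r).shape,z)],-1).reshape(-1,3)
    cc,K,E=cam(n);W=np.linalg.inv(E);q=P@W[:3,:3].T+W[:3,3];q[:,1:]*=-1
    uv=cv2.projectPoints(q,np.zeros(3),np.zeros(3),K,None)[0][:,0].astype(np.float32).reshape(th.size,r.size,2)
    g=cv2.cvtColor(im,cv2.COLOR_BGR2GRAY)
    return th[:,0],cv2.remap(g,uv[...,0],uv[...,1],cv2.INTER_CUBIC).astype(float)
for n,f in(('top','top7'),('side','side7'),('top','top0'),('side','side0')):
    im=cv2.imread(f'pics/{f}.png')
    for z,r0,r1 in((.059,.025,.05),(.057,.058,.070)):
        th,v=polar(n,im,z,r0,r1);d=np.median(v)-v.mean(1);i=np.argsort(-d)[:1]
        w=np.clip(d-.4*d.max(),0,None)*(abs(th-th[i])<.15);print(n,f,(r0,r1),'peak',th[i],'centroid',round((w*th).sum()/w.sum(),3),'depth',d.max().round())
```

```text
[-0.074 -0.035  1.457 -0.     1.72   2.196] [0.49633409 0.01997611 0.22557696] [-3.14142876e+00 -3.66073508e-04 -6.98688044e-01]
top top7 (0.025, 0.05) peak [-0.12] centroid -0.122 depth 42.0
top top7 (0.058, 0.07) peak [0.5] centroid 0.499 depth 85.0
side side7 (0.025, 0.05) peak [-0.22] centroid -0.215 depth 50.0
side side7 (0.058, 0.07) peak [0.44] centroid 0.437 depth 75.0
top top0 (0.025, 0.05) peak [-0.12] centroid -0.12 depth 74.0
top top0 (0.058, 0.07) peak [0.1] centroid 0.098 depth 86.0
side side0 (0.025, 0.05) peak [-0.22] centroid -0.221 depth 93.0
side side0 (0.058, 0.07) peak [0.03] centroid 0.032 depth 78.0
```

Emit:
arm_command(targets=[[0,0,-0.06,0],[0,0,-0.13,0],[0,0,-0.2,0],[0,0,-0.25,0],[0,0,-0.28,0],[0,0,-0.3,0],[0,0,-0.305,0],[0,0,-0.305,0]])

```text
time: 18.22
tool_pos: [0.4964, 0.0199, 0.0726]
ee_rot: [3.141, 0.0, -0.695]
wrist_force: [0.4, -0.4, -0.2]
width: 0.0801
finger_force: 0.0
```

Emit:
arm_command(targets=[[0,0,0,0],[0,0,0,0],[0,0,0,0],[0,0,0,0],[0,0,0,0],[0,0,0,0],[0,0,0,0],[0,0,0,0]], claw=0.6)

```text
time: 18.88
tool_pos: [0.4965, 0.0194, 0.0732]
ee_rot: [3.141, -0.001, -0.696]
wrist_force: [-2.3, -1.0, 4.7]
width: 0.0493
finger_force: 30.0
```

Emit:
arm_command(targets=[[0,0,0,0.04],[0,0,0,0.08],[0,0,0,0.12],[0,0,0,0.16],[0,0,0,0.2],[0,0,0,0.24],[0,0,0,0.24],[0,0,0,0.24]])

```text
time: 19.55
tool_pos: [0.4964, 0.0191, 0.0732]
ee_rot: [3.14, -0.0, -0.194]
wrist_force: [-2.2, -3.0, 4.7]
width: 0.0495
finger_force: 30.0
```

```bash
cat > d.py <<'E'
from h import *
def centre(n,f,z=.057):
    im=cv2.imread(f'pics/{f}.png');x0,y0,x1,y1={'top':(215,165,275,222),'side':(222,168,296,224)}[n]
    c=cv2.resize(im[y0:y1,x0:x1],None,fx=6,fy=6,interpolation=2);g=cv2.cvtColor(c,cv2.COLOR_BGR2HSV)
    m=cv2.inRange(g,(20,0,128),(90,60,255)); m=cv2.morphologyEx(m,cv2.MORPH_CLOSE,np.ones((25,25)));m=cv2.morphologyEx(m,cv2.MORPH_OPEN,np.ones((61,61)))
    k=max(cv2.findContours(m,0,2)[0],key=cv2.contourArea)[:,0]
    P=ray(n,(k+.5)/6-.5+[x0,y0],z)[:,:2];A=np.c_[2*P,np.ones(len(P))];s=np.linalg.lstsq(A,(P**2).sum(1),rcond=None)[0]
    return s[:2],np.sqrt(s[2]+s[:2]@s[:2])
E
python3 - <<'E'
from d import *
print(centre('top','top0'),centre('side','side0'))
o=robot.get_obs();print(o['joint_positions'].round(3),o['wrist_force'],o['wrist_torque'])
s=snap('side','side8');t=snap('top','top8')
cv2.imwrite('pics/c8.png',np.hstack([cv2.resize(s[125:235,165:295],None,fx=3,fy=3,interpolation=2),cv2.resize(t[155:265,155:285],None,fx=3,fy=3,interpolation=2)]))
E
```

```text
(array([0.61271558, 0.03129875]), np.float64(0.06788732969745823)) (array([0.61338838, 0.0276883 ]), np.float64(0.06848263814288844))
[-0.075  0.035  1.693 -0.002  1.414  1.69 ] [-2.167395   -3.01076033  4.71443726] [-0.46472322  0.64160191  0.06759125]
```

View pics/c8.png

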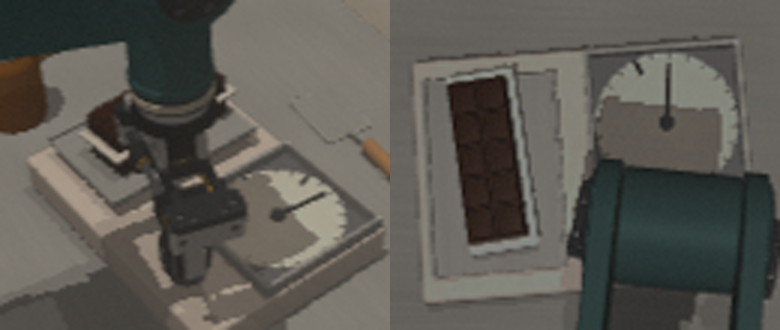

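The knob and pointer move together: in the top crop the pointer moved from +7° to about 0°. I refine the dial reading with per-view centres.

```bash
cat >> d.py <<'E'
C={'top':np.array([.6127,.0313]),'side':np.array([.6134,.0277])}
def prof(n,im,z,r0,r1):
    c=C[n];th=np.arange(-.6,1.2,.01)[:,None];r=np.arange(r0,r1,.001)[None]
    P=np.stack([c[0]+r*np.cos(th),c[1]+r*np.sin(th),np.full(np.broadcast(th,r).shape,z)],-1).reshape(-1,3)
    _,K,E=cam(n);W=np.linalg.inv(E);q=P@W[:3,:3].T+W[:3,3];q[:,1:]*=-1
    uv=cv2.projectPoints(q,np.zeros(3),np.zeros(3),K,None)[0][:,0].astype(np.float32).reshape(th.size,r.size,2)
    v=cv2.remap(cv2.cvtColor(im,cv2.COLOR_BGR2GRAY),uv[...,0],uv[...,1],cv2.INTER_CUBIC).astype(float)
    d=cv2.medianBlur(v.astype(np.float32),5)*0+v; d=np.convolve(np.pad(v.mean(1),20,'edge'),np.ones(41)/41,'valid')-v.mean(1)
    i=d.argmax();w=np.clip(d-.3*d.max(),0,None)*(abs(th[:,0]-th[i,0])<.12)
    return round((w*th[:,0]).sum()/w.sum(),3),round(d.max())
def read(n,im):
    p=prof(n,im,.06,.028,.052);l=prof(n,im,.057,.061,.07)
    return n,'pointer',p,'line',l,'gap',round(l[0]-p[0],3)
E
python3 - <<'E'
from d import *
for f in('0','4','7','8'):
    for n in('top','side'):
        im=cv2.imread(f'pics/{n}{f}.png')
        if im is not None: print(f,*read(n,im))
E
```

```text
0 top pointer (np.float64(-0.113), 52) line (np.float64(0.102), 70) gap 0.215
0 side pointer (np.float64(-0.142), 49) line (np.float64(0.093), 55) gap 0.235
4 top pointer (np.float64(-0.113), 55) line (np.float64(0.149), 69) gap 0.262
7 top pointer (np.float64(-0.115), 46) line (np.float64(0.503), 68) gap 0.618
7 side pointer (np.float64(-0.139), 45) line (np.float64(0.494), 57) gap 0.633
8 top pointer (np.float64(-0.002), 61) line (np.float64(0.504), 67) gap 0.506
8 side pointer (np.float64(-0.035), 60) line (np.float64(0.494), 57) gap 0.529[ WARN:0@0.500] global loadsave.cpp:275 findDecoder imread_('pics/side4.png'): can't open/read file: check file path/integrity
```

The gap is about 0.515 rad, so about 2.6 rad of knob is left. I turn on in stages.

Emit:
arm_command(targets=[[0,0,0,0.05],[0,0,0,0.1],[0,0,0,0.15],[0,0,0,0.2],[0,0,0,0.25],[0,0,0,0.3],[0,0,0,0.35],[0,0,0,0.4]])

```text
time: 20.32
tool_pos: [0.4965, 0.0185, 0.0732]
ee_rot: [3.139, 0.001, 0.649]
wrist_force: [-1.8, -4.0, 4.5]
width: 0.0489
finger_force: 30.0
```

Emit:
arm_command(targets=[[0,0,0,0.05],[0,0,0,0.1],[0,0,0,0.15],[0,0,0,0.2],[0,0,0,0.25],[0,0,0,0.3],[0,0,0,0.35],[0,0,0,0.4]])

```text
time: 20.98
tool_pos: [0.497, 0.0182, 0.0732]
ee_rot: [3.14, 0.003, 1.486]
wrist_force: [-0.4, -5.3, 2.6]
width: 0.0491
finger_force: 30.0
```

Emit:
arm_command(targets=[[0,0,0,0.04],[0,0,0,0.08],[0,0,0,0.12],[0,0,0,0.16],[0,0,0,0.16],[0,0,0,0.16]])

```text
time: 21.48
tool_pos: [0.4973, 0.0182, 0.0732]
ee_rot: [3.14, 0.004, 1.815]
wrist_force: [0.1, -5.2, 3.6]
width: 0.0493
finger_force: 30.0
```

Run:
```python
from d import *
for n in('top','side'): print(*read(n,snap(n,n+'9')))
o=robot.get_obs();print(o['joint_positions'].round(3),o['wrist_force'])
```

```text
top pointer (np.float64(0.392), 54) line (np.float64(0.503), 67) gap 0.111
side pointer (np.float64(0.38), 63) line (np.float64(0.485), 54) gap 0.105
[-0.075  0.035  1.693 -0.003  1.411 -0.319] [ 0.71666247 -5.05264807  3.57328255]
```

Emit:
arm_command(targets=[[0,0,0,0.05],[0,0,0,0.1],[0,0,0,0.15],[0,0,0,0.2],[0,0,0,0.22],[0,0,0,0.22],[0,0,0,0.22]])

```text
time: 22.17
tool_pos: [0.4976, 0.0184, 0.0733]
ee_rot: [3.141, 0.004, 2.276]
wrist_force: [0.9, -4.4, 2.7]
width: 0.0494
finger_force: 30.0
```

Run:
```python
from d import *
for n in('top','side'): print(*read(n,snap(n,n+'10')))
```

```text
top pointer (np.float64(0.487), 58) line (np.float64(0.501), 68) gap 0.014
side pointer (np.float64(0.461), 58) line (np.float64(0.492), 60) gap 0.031
```

Emit:
arm_command(targets=[[0,0,0,0.02],[0,0,0,0.04],[0,0,0,0.04],[0,0,0,0.04]])

```text
time: 22.6
tool_pos: [0.4977, 0.0184, 0.0732]
ee_rot: [3.141, 0.004, 2.359]
wrist_force: [1.4, -4.2, 3.4]
width: 0.0496
finger_force: 30.0
```

Emit:
arm_command(targets=[[0,0,0,0],[0,0,0,0],[0,0,0,0],[0,0,0,0],[0,0,0,0],[0,0,0,0]], claw=0.15)

```text
time: 23.1
tool_pos: [0.4962, 0.0201, 0.0722]
ee_rot: [3.142, -0.001, 2.362]
wrist_force: [0.8, -0.9, 0.7]
width: 0.0794
finger_force: 0.0
```

Emit:
arm_command(targets=[[0,0,0.03,0],[0,0,0.09,0],[0,0,0.16,0],[0,0,0.23,0],[-0.06,0,0.28,0],[-0.12,-0.04,0.3,0],[-0.18,-0.1,0.3,0],[-0.22,-0.16,0.3,0]])

```text
time: 23.77
tool_pos: [0.3851, -0.0601, 0.2241]
ee_rot: [3.14, 0.003, 2.365]
wrist_force: [1.0, 0.1, -0.1]
width: 0.0799
finger_force: 0.0
```

Emit:
arm_command(targets=[[0,-0.07,0,0],[0,-0.14,0,0],[0,-0.21,0,0],[0,-0.28,0,0],[0,-0.28,0,0],[0,-0.28,0,0]])

```text
time: 24.27
tool_pos: [0.386, -0.2012, 0.222]
ee_rot: [3.141, -0.001, 2.358]
wrist_force: [0.2, -0.7, 0.5]
width: 0.0801
finger_force: 0.0
```

Run:
```python
from d import *
for n in('top','side'): print(*read(n,snap(n,n+'11')))
s=cv2.imread('pics/side11.png');t=cv2.imread('pics/top11.png')
cv2.imwrite('pics/c11.png',np.hstack([cv2.resize(s[125:235,165:295],None,fx=3,fy=3,interpolation=2),cv2.resize(t[155:265,155:285],None,fx=3,fy=3,interpolation=2)]))
```

```text
top pointer (np.float64(0.499), 57) line (np.float64(0.504), 68) gap 0.005
side pointer (np.float64(0.478), 63) line (np.float64(0.492), 65) gap 0.014
```

View pics/c11.png

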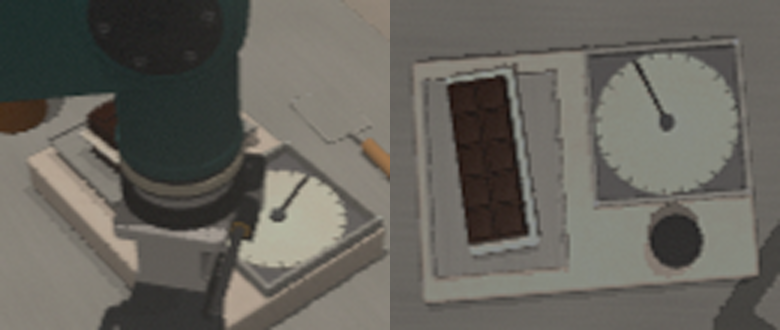

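Both crops show the pointer on the long line (gap about 0.01 rad, 0.6 mm), the stack square, and the gripper clear of everything.

```bash
python3 -c "
from bench import robot
print(robot.close_job())"
```

```text
the job is handed in; nothing more can be done
None
```

I handed the job in at about 24 s: the divider and second slab sit square on the lower slab (within about 2 mm), the pointer tip is on the dial's long line (within about 0.6 mm), and the gripper has let go and is clear; the judge's result was not shown.

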